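# Weigh a jar of preserve on a folding spring scale

### The arm

A 7-joint arm with a two-finger parallel gripper is mounted at the origin on a cart in front of the work surface, level with it; the furniture and walls round the work are solid. World frame = base frame: x ahead of the robot, y to its left, z up, the work surface at z = 0. Lengths are in mm, angles in rad, forces in N, time in s.
With the tool pointing down it reaches from about 425 to 1025 mm from the base axis. Payload 9.4 kg.
Tool frame: the origin (TCP) lies where the fingers leave the gripper's body, on its centre line; the fingertips stand 84 mm ahead of it and the grasp point (between the pads) lies 65 mm ahead of it (r.tips_ahead is the distance from the TCP to the fingertips, in mm); z points along the fingers, y is the line along which they close (so a half turn about z gives the same grasp; the last joint's range is limited). The gripper opens to 93 mm and grips with 3 to 60 N. Pads are 15 mm wide; open, the fingers measure 128 mm over their backs; the gripper's body (75 mm by 188 mm) begins 65 mm behind the grasp point.
Start: joints at [1.184, 0.599, -0.003, 1.599, 0.002, 0.943, -0.08], TCP at [221.023, -690.488, 302.718] pointing down, gripper open.
Joint ranges: [-2.57, 2.57], [-0.35, 1.97], [-1.29, 1.29], [0.11, 2.56], [-1.05, 4.19], [0.11, 1.86], [-2.63, 2.63]. Speed limits (rad/s): [2.22, 2.22, 3.01, 3.01, 3.14, 3.14, 3.14].

### API

Orientations are given as [roll, pitch, yaw] about the fixed x, y, z axes, in that order (R = Rz(yaw) Ry(pitch) Rx(roll)).
In Python, from workcell import r gives the robot as it stands.
- The arm moves only by the tool nudge_tcp, called after ">>>" by a JSON object that holds its "op" and its "data", one argument or row to a line. Schema: {"type":"object","properties":{"rows":{"type":"array","items":{"type":"array","items":{"type":"number"},"minItems":6,"maxItems":6},"minItems":1,"maxItems":8},"aperture":{"type":"number"},"force":{"type":"number"},"only":{"type":"string"},"quiet":{"type":"boolean"},"lines":{"type":"string"}},"required":["rows"],"additionalProperties":false}. rows is a list of rows, 1 to 8 of them, each of 6 numbers: dx, dy, dz in parts of the range, where 1.0 means 1000 mm, then a rotation vector rx, ry, rz in shares of 2 rad (1.0 is 2 rad); each row is the pose to reach, as a shift and turn from the pose commanded when the call began, along the tool's axes at that moment; what a row does not reach only later rows make up. A row lasts 1/10 s, in which the tool goes at most 50 mm and 0.15 rad, less where a joint would pass 70% of its speed; a pose out of reach is approached as far as the arm can. aperture is the finger opening in mm, set as the call begins (left out keeps the last). The fingers move at their own pace and stop on an object; force is the grip in N (left out, the last holds). Time passes only in rows, so rows that do not move let the fingers close. The tool returns the time, the measured TCP pose, the force, the opening and the grip force at its end. only (a regular expression) keeps the lines of the reply that match it, lines (a string "A,B") keeps lines A to B, and quiet returns only ok. Shift and turn numbers lie between -1 and 1, and a call with a number outside is refused. Input that does not fit is refused with a message, and nothing moves.
- r.state(): the state, without advancing time (a new reading comes with each control period).
- r.grab_frame(name): name is "scene" or "side" or "wrist"; returns (picture, depth): 400x640x3 uint8, red, green, blue; 400x640 float32, mm along the optical axis (not along the pixel's ray), 0 where there is no reading.
- r.get_calibration(name): a dict with "fx", "fy", "cx", "cy" (pixels), "rvec" (rotation vector, rad) and "tvec" (3), from world to camera coordinates, as OpenCV has them. Camera axes: x right, y down, z forward; pixel columns grow to the right and rows downward; lengths in mm; the calibration is good to about 2 mm. A picture is of the moment at which its call begins: read the wrist's pose just before it. get_calibration takes no time and is no camera call; for the wrist camera it gives the pose at the moment of the call.
- r.job_done(): hands the job in; it is judged then, once.
The state is a dict: "clock": time; "q": joint angles; "qvel": joint speeds; "effort": joint torques, N m; "tool_pos": TCP position; "tool_rot": TCP orientation; "contact_force": force on the tool from outside, world axes, zero at the start; "torque": the same for the moment, N m; "opening": finger opening in mm; "grasp_force": force on a finger pad.
Only numpy, scipy, OpenCV 4.12 (cv2) and the standard library are available. Lean on these libraries where they do the work, as an engineer would, in place of code of your own. Each camera call takes 0.05 s, during which the arm holds its last target. There are 200 camera calls.

### The job

Weigh the jar of red preserve on the folding kitchen scale. First take the salt shaker off the folded scale and stand it upright somewhere free on the worktop, then raise the dial, which has a red lift tab, until it snaps over and stays up by itself, and finally set the jar upright in the middle of the pan, gently enough that the pan never hits its bottom stop, and let go so that the needle shows its weight. Do not tip anything over or push the mug, the tin or the lemon about.

Things in the scene. Friction and masses are not known exactly. Their poses are not given: they have to be found in the camera images.
- scale: White spring kitchen scale, fixed. Base x -75..103, y +-75 mm, 34 mm high. Origin: on the worktop; x to the rear (hinge), y left along the hinge, z up. Hinge cheeks x 61..101, y +-54..66 mm, to z 85 mm. Folded, the dial head lies over the pan: top z 84 mm, x -67..72, y +-69 mm, red tab in front. Open, it is a wall behind the pan, leaning 0.23 rad back; plate top at z 213, tab end at z 247 mm.
- dial_head (a joint): Over-centre hinge of the dial head, rad: 0 folded flat over the pan, 1.80 up at its stop. Axis: the scale's y through dial_hinge. A spring holds it folded (about 2 N upward at the tab starts it), weakens to a dead point at about 0.65 rad, then drives it to the upper stop once let go; it stays there. Whatever stands on it falls off when it is lifted.
- dial_hinge (a point): Middle of the hinge line: 72 mm behind the scale's origin, 76 mm above the worktop. Axes as the scale's when folded; turns with the head.
- lift_tab (a point): Grip point of the red tab, 162 mm from the hinge line (folded: 90 mm in front of the scale's origin, 76 mm up). The tab is 24 mm wide along the hinge axis, 11 mm thick; the grip point is 14 mm from its end, 23 mm from the white plate's edge. Pinched from above by its two sides it turns between the fingers as it follows its arc. Axes as dial_hinge.
- pan (a joint): How far the pan is pressed down, m: 0 empty, 0.020 bottom stop. Damped spring, 500 N/m from zero (1 kg = 19.6 mm). The jar's weight sinks it 6 to 12 mm and turns the needle (0.020 m = 270 degrees).
- pan_centre (a point): Centre of the round steel pan's floor, on its upper face: 54 mm above the worktop when empty, 6 mm in front of the scale's origin, 78 mm in front of the hinge line; moves down with the pan. Flat floor about 104 mm across, with a rim 4 mm higher, 112 mm across; a dark 75 mm circle marks the middle.
- mill: Salt shaker, clear body with grey top, 44 mm across up to 74 mm, 34 mm above, 90 mm high, about 100 g. Starts standing on the folded dial head (foot 84 mm above the worktop). Origin: centre of its underside, z up along its axis (reads up to 0.05 rad tilted when it stands).
- jar: Jar of red preserve, yellow screw lid: 110 mm high, 71 mm across; firm to grip 68 mm across, lid 66 mm over the top 11 mm; 0.33 to 0.56 kg. Origin: centre of its underside, z up along its axis. Near it: drainer at y < -0.25 m where x > 0.455 m, with the dish rack (235 mm high) at y < -0.265, x > 0.475; wall cabinets above z = 0.53 at x > 0.63; wall at y > 0.42.
- tin: Green food tin, 75 mm in diameter, 58 mm high; bystander, standing on the worktop. Origin: centre of its underside.
- mug: White mug with green bands, 83 mm across and 90 mm high, with a handle; bystander, standing on the worktop. Origin: under the middle of its outline (handle included: 115 mm along its y); the cup's axis is at y = +16 mm, the handle reaches to y = -57 mm.
- lemon: Yellow lemon, 83 x 58 x 58 mm, lying along its x; bystander on the worktop. Origin: at its underside, in the middle.

How it is judged (in metres and radians):
On the way, in this order (a step that is already met when the one before it is completed fails the run):
1. the salt shaker stands upright on the worktop, let go, the dial still folded (height (world z) of mill below 0.006 m and angle between mill's own z axis and vertical below 0.15 rad and linear speed of mill below 0.03 m/s and contact force between the fingers and mill below 0.1 N and value of joint dial_head below 0.2 rad), for 0.2 s.
2. the dial has snapped up to its stop and stays there by itself, the pan still empty (value of joint dial_head above 1.7 rad and contact force between anything else and dial_head below 0.1 N and contact force between jar and pan below 0.1 N), for 0.3 s.
At the end, for the whole second after the job is handed in: The jar stands upright and at rest on the pan, its axis within 10 mm of the pan's centre, its weight on the pan (down over 5 mm), clear of the dial; the dial head is up at its stop (over 1.7 rad); the salt shaker stands upright and at rest on the worktop; all let go (horizontal distance between jar and pan_centre below 0.01 m and angle between jar's own z axis and vertical below 0.08 rad and contact force between jar and pan above 2 N and value of joint pan above 0.005 m and linear speed of each of jar, mill below 0.02 m/s and value of joint dial_head above 1.7 rad and contact force between jar and dial_head below 0.1 N and height (world z) of mill below 0.006 m and angle between mill's own z axis and vertical below 0.15 rad); the robot touches nothing.
It fails at once if the pan is driven to its bottom stop (pressed down more than 19 mm) (value of joint pan above 0.019 m).
It fails at once if the salt shaker is tipped (over 0.5 rad) (angle between mill's own z axis and vertical above 0.5 rad).
It fails at once if the jar is tipped (over 0.5 rad) (angle between jar's own z axis and vertical above 0.5 rad).
It fails at once if the mug, tin or lemon is moved more than 25 mm or tipped (distance of any of mug, tin, lemon from where it was at the start of the episode above 0.025 m or angle between any of mug, tin's own z axis and vertical above 0.3 rad).
It also fails if it takes over 61 s, if anything falls off the work surface, if the arm or the gripper's body presses on something with over 40 N, if the wrist force passes 120 N, or if a joint passes its speed limit or range.

## Working session

There is one attempt and no reset: what is moved stays moved. The work goes in short steps, Python scripts to look and compute and a tool call to move; the robot and the scene stay as the last step left them, time stands still between calls to the robot, and variables do not carry over. Pictures are saved under pics/ and viewed, at most 10 in all, crops included, and the job is handed in when it is done.

```bash
ls; mkdir -p pics
```

Run:
```python
from workcell import r
import cv2,numpy as np
for n in("scene","side"):
    im,d=r.grab_frame(n); np.savez(f"/tmp/{n}.npz",im=im,d=d); cv2.imwrite(f"pics/{n}0.png",im[:,:,::-1])
    c=r.get_calibration(n); print({k:np.round(v,3).tolist() for k,v in c.items()})
s=r.state(); print({k:np.round(v,3).tolist() for k,v in s.items()})
```

```text
pics
workcell.py
{'fx': 363.384, 'fy': 363.384, 'cx': 317.168, 'cy': 196.714, 'rvec': [1.287, -2.187, 0.991], 'tvec': [292.905, 335.246, 609.591]}
{'fx': 365.213, 'fy': 365.213, 'cx': 316.035, 'cy': 196.325, 'rvec': [2.108, 0.039, -0.044], 'tvec': [-505.212, 94.25, 964.74]}
{'clock': 0.1, 'q': [1.184, 0.6, -0.003, 1.6, 0.002, 0.943, -0.08], 'qvel': [0.0, -0.001, 0.0, -0.002, 0.0, 0.001, 0.001], 'effort': [0.006, -76.655, 1.502, -25.294, -0.052, 0.014, 0.0], 'tool_pos': [220.932, -690.177, 301.94], 'tool_rot': [-3.14, 0.0, 0.31], 'contact_force': [0.009, -0.79, 0.713], 'torque': [-0.03, 0.014, 0.039], 'grasp_force': 0.0, 'opening': 93.04}
```

View pics/scene0.png

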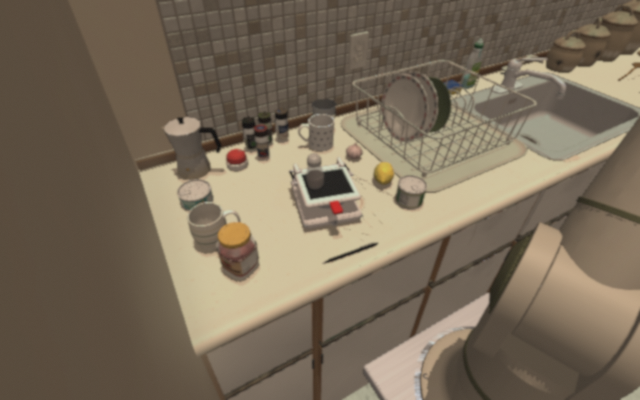

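View pics/side0.png

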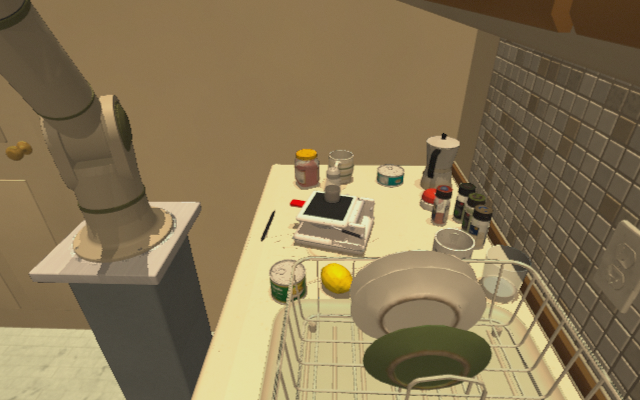

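Scene: jar at (237,250), mug (208,223), shaker on the scale at (315,175), red tab (336,208), tin (411,191), lemon (384,173). Side: jar (306,168), red tab (298,203), shaker (332,185).

Create h.py:
```python
from workcell import r
import cv2,numpy as np
def cloud(n,im,d,c=None):
    c=c or r.get_calibration(n)
    R=cv2.Rodrigues(np.array(c["rvec"],float))[0]; t=np.array(c["tvec"],float)
    v,u=np.mgrid[:d.shape[0],:d.shape[1]]
    P=np.dstack([(u-c["cx"])/c["fx"]*d,(v-c["cy"])/c["fy"]*d,d]).astype(float)
    W=(P-t)@R; W[d<=0]=np.nan
    return W
def hsv(im): return cv2.cvtColor(im,cv2.COLOR_RGB2HSV)
```

Run:
```python
from h import *
top=np.zeros((500,800,3),np.uint8); zb=np.full((500,800),-50.)
for n in("scene","side"):
    f=np.load(f"/tmp/{n}.npz"); im,d=f["im"],f["d"]; W=cloud(n,im,d); H=hsv(im)
    ok=np.isfinite(W[...,0])&(W[...,0]>350)&(W[...,0]<850)&(W[...,1]>-380)&(W[...,1]<420)&(W[...,2]>-20)&(W[...,2]<260)
    flat=ok&(abs(W[...,2])<15); print(n,"table z",np.median(W[flat][:,2]))
    for nm,m in (("red",((H[...,0]<6)|(H[...,0]>174))&(H[...,1]>190)&(H[...,2]>100)),("yel",(H[...,0]>12)&(H[...,0]<30)&(H[...,1]>190)&(H[...,2]>90))):
        k,l,s,c=cv2.connectedComponentsWithStats((m&ok).astype(np.uint8))
        for i in range(1,k):
            if s[i,4]>12:
                p=W[l==i]; print(n,nm,s[i].tolist(),np.round(p.min(0)),np.round(np.median(p,0)),np.round(p.max(0)))
    for p,c in zip(W[ok],im[ok]):
        i,j=int(849.9-p[0]),int(420-p[1])
        if 0<=i<499 and 0<=j<799 and p[2]>zb[i,j]:
            zb[i:i+2,j:j+2]=p[2]; top[i:i+2,j:j+2]=c[::-1] if p[2]<6 else cv2.applyColorMap(np.uint8([[min(255,p[2]*1.5)]]),cv2.COLORMAP_JET)[0,0]
for x in range(350,850,50): cv2.putText(top,str(x),(0,850-x),0,.35,(255,255,255)); 
for y in range(-350,420,50): cv2.putText(top,str(y),(420-y,498),0,.35,(255,255,255))
cv2.imwrite("pics/top.png",top)
np.save("/tmp/zb.npy",zb)
```

```text
scene table z 0.37141736166132344
scene red [331, 203, 10, 10, 67] [438.  25.  79.] [450.  35.  81.] [468.  44.  84.]
side table z 0.2133555448734968
side red [422, 189, 14, 14, 138] [802. 121.  27.] [816. 138.  42.] [839. 167.  49.]
side red [290, 200, 15, 7, 77] [440.  15.  73.] [458.  26.  80.] [475.  40.  83.]
side yel [296, 149, 21, 11, 190] [433. 239. 100.] [465. 262. 108.] [495. 303. 112.]
side yel [321, 263, 31, 31, 706] [ 525. -220.   -2.] [ 556. -204.   45.] [ 587. -110.   60.]
side yel [298, 282, 4, 9, 18] [ 481. -228.   32.] [ 485. -225.   40.] [ 487. -219.   49.]
```

View pics/top.png

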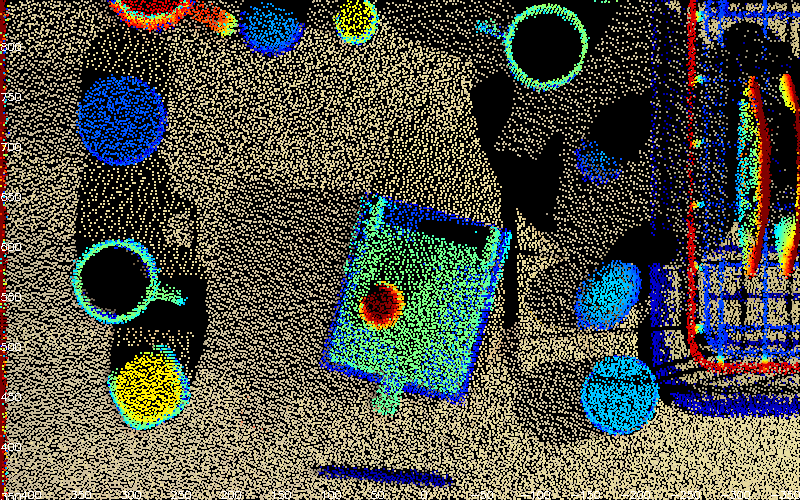

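The top map shows the scale at about (530,20) with its front turned slightly (yaw ≈ -0.25), shaker (545,39), jar (460,272), mug (570,305), lemon (555,-190), tin (455,-200). The wide area between jar and scale (y 80..180) is free. Next I refine these.

Run:
```python
from h import *
A=[]
for n in("scene","side"):
    f=np.load(f"/tmp/{n}.npz"); W=cloud(n,f["im"],f["d"]); W=W[np.isfinite(W[...,0])]
    def sel(c,rad,lo,hi): 
        return W[(np.hypot(W[:,0]-c[0],W[:,1]-c[1])<rad)&(W[:,2]>lo)&(W[:,2]<hi)]
    for nm,c,rad,lo,hi in(("mill",(545,39),32,168,185),("jar",(460,272),55,105,118),("mug",(570,305),60,80,98),("tin",(455,-200),60,52,66)):
        p=sel(c,rad,lo,hi)
        if len(p)>5:
            e=cv2.minEnclosingCircle(p[:,:2].astype(np.float32)); print(n,nm,len(p),np.round(e[0]),round(e[1]),"zmax",round(np.percentile(p[:,2],95)))
    p=sel((530,20),130,77,89); 
    q=p[:,:2].astype(np.float32)
    k=np.zeros((300,300),np.uint8); 
    for a in q: k[int(a[0]-400),int(a[1]+130)]=255
    k=cv2.morphologyEx(cv2.morphologyEx(k,cv2.MORPH_CLOSE,np.ones((9,9))),cv2.MORPH_OPEN,np.ones((41,41)))
    pts=np.argwhere(k)+[400,-130]; print(n,"head",cv2.minAreaRect(pts.astype(np.float32)))
    p=sel((530,20),150,25,89); q=np.float32(p[:,:2]); print(n,"all hull rect",cv2.minAreaRect(q))
    p=sel((458,31),18,72,88); print(n,'tab',len(p),np.round(p.mean(0)))
```

```text
scene mill 63 [544.  42.] 13 zmax 174
scene jar 635 [461. 273.] 33 zmax 111
scene mug 342 [563. 296.] 49 zmax 90
scene tin 458 [ 453. -201.] 39 zmax 58
scene head ((529.0, 6.0), (128.0, 126.0), 90.0)
scene all hull rect ((534.3073120117188, 9.158790588378906), (156.16787719726562, 203.17776489257812), 75.50763702392578)
scene tab 111 [458.  32.  81.]
side mill 44 [548.  39.] 12 zmax 173
side jar 167 [466. 272.] 33 zmax 111
side mug 153 [565. 298.] 51 zmax 89
side tin 660 [ 456. -200.] 39 zmax 57
side head ((546.0, -7.0), (147.99996948242188, 121.99998474121094), 0.0)
side all hull rect ((540.75927734375, 9.142494201660156), (155.6798858642578, 203.96636962890625), 73.78926086425781)
side tab 83 [457.  27.  79.]
```

Create go.py:
```python
import sys,numpy as np
from scipy.spatial.transform import Rotation as Ro
from workcell import r
# go.py x y z yaw : tool-axis shift/turn to a tool-down pose
x,y,z,yaw=map(float,sys.argv[1:5]); s=r.state()
R=Ro.from_euler('xyz',s["tool_rot"]); T=Ro.from_euler('xyz',[np.pi,0,yaw])
d=R.inv().apply(np.array([x,y,z])-s["tool_pos"]); w=(R.inv()*T).as_rotvec()
print("pos",np.round(s["tool_pos"],1),"shift",np.round(d,1),"turn",np.round(w,3),"dist",round(np.linalg.norm(d)),"q",np.round(s["q"],2))
```

```bash
python3 go.py 546 40 340 -0.265
```

```text
pos [ 220.9 -690.2  301.9] shift [ 532.2 -596.3  -37.3] turn [-0.001  0.001  0.575] dist 800 q [ 1.18  0.6  -0.    1.6   0.    0.94 -0.08]
```

The manual's scale: shifts go in shares of 1000 mm and turns go in shares of 2 rad. Converting my numbers, -596 mm is -0.596, 532 mm is 0.532, 0.575 rad is 0.2875.

>>> {"op": "nudge_tcp", "data": {
  "rows": [
    [0, 0, -0.038, 0, 0, 0],
    [0.532, -0.596, -0.038, 0, 0, 0.2875],
    [0.532, -0.596, -0.038, 0, 0, 0.2875],
    [0.532, -0.596, -0.038, 0, 0, 0.2875],
    [0.532, -0.596, -0.038, 0, 0, 0.2875],
    [0.532, -0.596, -0.038, 0, 0, 0.2875],
    [0.532, -0.596, -0.038, 0, 0, 0.2875],
    [0.532, -0.596, -0.038, 0, 0, 0.2875]
  ]
}}

```text
clock: 0.9
tool_pos: [363.8, -368.7, 340.6]
tool_rot: [-3.141, 0.0, -0.265]
contact_force: [1.2, -0.4, -0.3]
opening: 93.0
grasp_force: 0.0
```

```bash
python3 go.py 546 40 300 -0.265
```

```text
pos [ 363.8 -368.7  340.6] shift [  68.8 -442.1   40.6] turn [-0.  0. -0.] dist 449 q [ 0.6   0.31  0.11  2.03 -0.05  0.81 -1.1 ]
```

In the tool's units: -442 mm is -0.442, 69 mm is 0.069.

>>> {"op": "nudge_tcp", "data": {
  "rows": [
    [0.069, -0.442, 0, 0, 0, 0],
    [0.069, -0.442, 0, 0, 0, 0],
    [0.069, -0.442, 0, 0, 0, 0],
    [0.069, -0.442, 0, 0, 0, 0],
    [0.069, -0.442, 0, 0, 0, 0],
    [0.069, -0.442, 0, 0, 0, 0],
    [0.069, -0.442, 0, 0, 0, 0],
    [0.069, -0.442, 0, 0, 0, 0]
  ]
}}

```text
clock: 1.7
tool_pos: [526.9, -3.5, 340.6]
tool_rot: [3.141, 0.0, -0.265]
contact_force: [1.6, 0.3, -0.2]
opening: 93.1
grasp_force: 0.0
```

>>> {"op": "nudge_tcp", "data": {
  "rows": [
    [0.003, -0.045, 0, 0, 0, 0],
    [0.003, -0.045, 0, 0, 0, 0],
    [0.003, -0.045, 0, 0, 0, 0]
  ]
}}

```text
clock: 2.0
tool_pos: [541.0, 38.0, 340.2]
tool_rot: [3.141, 0.001, -0.263]
contact_force: [0.6, -1.2, -0.8]
opening: 92.9
grasp_force: 0.0
```

```bash
python3 go.py 546 40 270 -0.265
```

Run:
```python
from h import *
im,d=r.grab_frame("wrist"); cv2.imwrite("pics/w1.png",im[:,:,::-1])
W=cloud("wrist",im,d); np.savez("/tmp/w1.npz",im=im,d=d,W=W)
P=W[np.isfinite(W[...,0])]
p=P[(P[:,2]>160)&(P[:,2]<185)]; print(len(p), p.min(0),p.max(0))
p=p[p[:,2]>np.percentile(p[:,2],70)-6]; print(cv2.minEnclosingCircle(p[:,:2].astype(np.float32)))
```

```text
pos [541.   38.  340.2] shift [ 4.4 -3.3 70.2] turn [0.001 0.001 0.002] dist 70 q [-0.15  0.34 -0.03  1.97  0.02  0.83 -2.03]
1345 [529.5162834   24.35046889 160.05171468] [563.8601933   58.27254888 174.33857207]
((546.9664916992188, 41.004188537597656), 15.486557006835938)
```

View pics/w1.png

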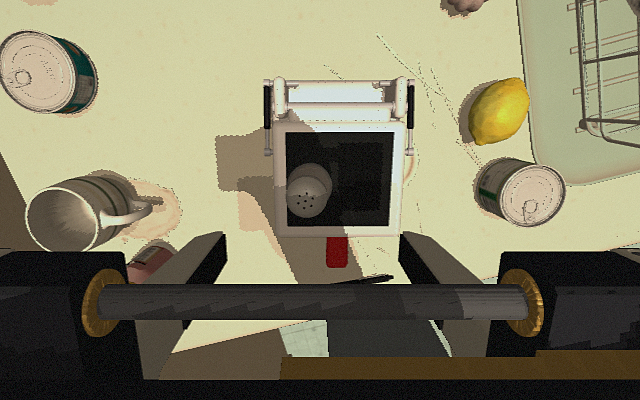

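Wrist view: shaker top at (309,196), red tab (337,252), scale edges square to the picture, so the yaw is right. Shaker at (547,41), top 174 as it must be.

Run:
```python
from h import *
f=np.load("/tmp/w1.npz"); W=f["W"]; H=hsv(f["im"])
m=((H[...,0]<6)|(H[...,0]>174))&(H[...,1]>170); m[:230]=0;m[275:]=0;m[:,:320]=0;m[:,355:]=0
p=W[m&(W[...,2]>70)]; print("tab",len(p),p[:,2].mean(),cv2.minAreaRect(np.float32(p[:,:2])))
P=W[np.isfinite(W[...,0])]
p=P[(abs(P[:,2]-83)<5)&(np.hypot(P[:,0]-537,P[:,1]-9)<115)]; 
u=p[:,:2]@np.array([[.965,.262],[-.262,.965]]); print("head",cv2.minAreaRect(np.float32(p[:,:2])),np.percentile(u,[0,1,99,100],axis=0))
```

```text
tab 636 80.35318780894539 ((458.0597839355469, 31.92249870300293), (23.768836975097656, 37.285179138183594), 75.51204681396484)
head ((536.8558959960938, 10.072723388671875), (154.4829559326172, 200.8251953125), 75.72957611083984) [[415.02623491  73.56870601]
 [425.76954464  84.41890051]
 [608.17566219 217.39572508]
 [616.72129375 228.06138179]]
```

>>> {"op": "nudge_tcp", "data": {
  "rows": [
    [0.004, -0.003, 0.025, 0, 0, 0.001],
    [0.005, -0.004, 0.075, 0, 0, 0.001],
    [0.005, -0.004, 0.12, 0, 0, 0.001],
    [0.005, -0.004, 0.139, 0, 0, 0.001],
    [0.005, -0.004, 0.139, 0, 0, 0.001]
  ]
}}

```text
clock: 2.55
tool_pos: [545.4, 37.5, 199.2]
tool_rot: [3.139, 0.005, -0.27]
contact_force: [0.4, -0.3, 0.1]
opening: 92.9
grasp_force: 0.0
```

>>> {"op": "nudge_tcp", "data": {
  "rows": [
    [0, 0, 0, 0, 0, 0],
    [0, 0, 0, 0, 0, 0],
    [0, 0, 0, 0, 0, 0],
    [0, 0, 0, 0, 0, 0],
    [0, 0, 0, 0, 0, 0]
  ],
  "aperture": 30,
  "force": 12
}}

```text
clock: 3.05
tool_pos: [547.3, 39.7, 202.4]
tool_rot: [-3.141, -0.001, -0.267]
contact_force: [-0.6, 0.8, 0.4]
opening: 57.4
grasp_force: 0.0
```

>>> {"op": "nudge_tcp", "data": {
  "rows": [
    [0, 0, 0, 0, 0, 0],
    [0, 0, 0, 0, 0, 0],
    [0, 0, 0, 0, 0, 0],
    [0, 0, 0, 0, 0, 0]
  ],
  "aperture": 30,
  "force": 12
}}

```text
clock: 3.45
tool_pos: [547.1, 39.8, 201.7]
tool_rot: [-3.142, -0.0, -0.267]
contact_force: [-0.0, 0.6, 2.0]
opening: 40.2
grasp_force: 11.9
```

>>> {"op": "nudge_tcp", "data": {
  "rows": [
    [0, 0, -0.015, 0, 0, 0],
    [0, 0, -0.04, 0, 0, 0],
    [0, 0, -0.04, 0, 0, 0]
  ]
}}

```text
clock: 3.75
tool_pos: [548.0, 39.7, 243.8]
tool_rot: [-3.14, -0.003, -0.267]
contact_force: [0.6, 0.1, -1.5]
opening: 39.9
grasp_force: 11.8
```

```bash
python3 go.py 560 155 240 -0.265
```

```text
pos [548.   39.7 243.8] shift [ -18.9 -114.4    3.9] turn [-0.001 -0.003 -0.002] dist 116 q [-0.15  0.47 -0.03  2.06  0.03  0.61 -2.04]
```

In the tool's units: 118 mm is 0.118, -114 mm is -0.114.

>>> {"op": "nudge_tcp", "data": {
  "rows": [
    [-0.005, -0.03, 0, 0, 0, 0],
    [-0.012, -0.075, 0, 0, 0, 0],
    [-0.019, -0.114, 0.01, 0, 0, 0],
    [-0.019, -0.114, 0.05, 0, 0, 0],
    [-0.019, -0.114, 0.09, 0, 0, 0],
    [-0.019, -0.114, 0.112, 0, 0, 0],
    [-0.019, -0.114, 0.118, 0, 0, 0]
  ]
}}

```text
clock: 4.45
tool_pos: [557.3, 154.4, 120.5]
tool_rot: [3.139, 0.004, -0.267]
contact_force: [-0.7, 0.9, -0.3]
opening: 40.3
grasp_force: 11.8
```

>>> {"op": "nudge_tcp", "data": {
  "rows": [
    [0, 0, 0, 0, 0, 0],
    [0, 0, 0, 0, 0, 0]
  ]
}}

```text
clock: 4.65
tool_pos: [559.3, 154.6, 124.4]
tool_rot: [-3.141, -0.001, -0.267]
contact_force: [0.1, -0.0, -0.5]
opening: 40.2
grasp_force: 11.8
```

```bash
python3 go.py 560 155 118 -0.265
```

```text
pos [559.3 154.6 124.4] shift [ 0.6 -0.6  6.4] turn [-0.    -0.001 -0.002] dist 6 q [-0.35  0.68 -0.02  2.06  0.03  0.4  -2.24]
```

In the tool's units: 5 mm is 0.005, 4 mm is 0.004.

>>> {"op": "nudge_tcp", "data": {
  "rows": [
    [0, 0, 0.002, 0, 0, 0],
    [0, 0, 0.004, 0, 0, 0],
    [0, 0, 0.005, 0, 0, 0],
    [0, 0, 0.005, 0, 0, 0]
  ]
}}

```text
clock: 5.05
tool_pos: [558.9, 154.6, 118.9]
tool_rot: [-3.141, -0.0, -0.267]
contact_force: [-0.5, 0.7, -0.6]
opening: 40.2
grasp_force: 11.8
```

>>> {"op": "nudge_tcp", "data": {
  "rows": [
    [0, 0, 0.001, 0, 0, 0],
    [0, 0, 0.002, 0, 0, 0],
    [0, 0, 0.002, 0, 0, 0]
  ]
}}

```text
clock: 5.35
tool_pos: [559.1, 154.6, 117.6]
tool_rot: [-3.141, -0.001, -0.267]
contact_force: [-1.7, -0.1, 10.4]
opening: 40.3
grasp_force: 12.7
```

In the tool's units: -1 mm is -0.001.

>>> {"op": "nudge_tcp", "data": {
  "rows": [
    [0, 0, -0.001, 0, 0, 0],
    [0, 0, -0.001, 0, 0, 0],
    [0, 0, -0.001, 0, 0, 0],
    [0, 0, -0.001, 0, 0, 0]
  ],
  "aperture": 70
}}

```text
clock: 5.75
tool_pos: [558.8, 154.6, 117.6]
tool_rot: [3.141, 0.0, -0.267]
contact_force: [0.5, -0.3, -0.2]
opening: 67.2
grasp_force: 0.0
```

>>> {"op": "nudge_tcp", "data": {
  "rows": [
    [0, 0, -0.03, 0, 0, 0],
    [0, 0, -0.08, 0, 0, 0],
    [0, 0, -0.13, 0, 0, 0],
    [0, 0, -0.13, 0, 0, 0],
    [0, 0, -0.13, 0, 0, 0]
  ]
}}

```text
clock: 6.25
tool_pos: [559.1, 154.7, 248.9]
tool_rot: [-3.14, -0.002, -0.267]
contact_force: [-0.8, 0.9, -0.3]
opening: 70.1
grasp_force: 0.0
```

Run:
```python
from h import *
P=[]
for n in("side","wrist"):
    im,d=r.grab_frame(n); W=cloud(n,im,d); p=W[np.isfinite(W[...,0])]
    p=p[(np.hypot(p[:,0]-559,p[:,1]-155)<45)&(p[:,2]>8)&(p[:,2]<115)]
    print(n,len(p),np.round(p.min(0)),np.round(p.max(0)),np.round(np.median(p[p[:,2]>80],0)))
```

```bash
python3 go.py 453.7 33 230 -0.2525
```

```text
side 212 [540. 134.  34.] [580. 163.  90.] [560. 149.  85.]
wrist 2143 [542. 134.   8.] [579. 176.  89.] [560. 157.  86.]
pos [558.2 154.5 246.7] shift [-68.7 144.7  17. ] turn [ 0.001  0.001 -0.015] dist 161 q [-0.35  0.5  -0.03  1.99  0.02  0.66 -2.23]
```

Shaker stands at (560,155), top 90: upright. Now to above the tab.

In the tool's units: 144 mm is 0.144, 130 mm is 0.13, -0.015 rad is -0.0075.

>>> {"op": "nudge_tcp", "data": {
  "rows": [
    [-0.02, 0.043, 0, 0, 0, 0],
    [-0.042, 0.087, 0, 0, 0, -0.005],
    [-0.063, 0.13, 0, 0, 0, -0.0075],
    [-0.071, 0.144, 0.01, 0, 0, -0.0075],
    [-0.071, 0.144, 0.03, 0, 0, -0.0075],
    [-0.071, 0.144, 0.03, 0, 0, -0.0075]
  ],
  "aperture": 60
}}

```text
clock: 6.95
tool_pos: [450.8, 33.8, 215.3]
tool_rot: [3.139, 0.005, -0.253]
contact_force: [0.2, -0.3, -0.3]
opening: 60.0
grasp_force: 0.0
```

```bash
python3 go.py 451.7 33.5 144 -0.2525
```

```text
pos [450.8  33.8 215.3] shift [ 1.4 -0.1 71.3] turn [ 0.002  0.005 -0.   ] dist 71 q [-0.17  0.42 -0.04  2.29  0.04  0.43 -2.07]
```

In the tool's units: 75 mm is 0.075, 60 mm is 0.06.

>>> {"op": "nudge_tcp", "data": {
  "rows": [
    [0, 0, 0.03, 0, 0, 0],
    [0, 0, 0.06, 0, 0, 0],
    [0, 0, 0.075, 0, 0, 0],
    [0, 0, 0.075, 0, 0, 0],
    [0, 0, 0.075, 0, 0, 0]
  ]
}}

```text
clock: 7.45
tool_pos: [452.3, 34.8, 142.5]
tool_rot: [3.141, 0.002, -0.252]
contact_force: [-0.4, 0.7, 0.7]
opening: 60.1
grasp_force: 0.0
```

```bash
python3 go.py 451.7 33.5 144 -0.2525
```

```text
pos [452.3  34.8 142.5] shift [-0.3  1.4 -1.5] turn [0.001 0.002 0.001] dist 2 q [-0.19  0.57 -0.02  2.34  0.05  0.23 -2.08]
```

>>> {"op": "nudge_tcp", "data": {
  "rows": [
    [0, 0, 0, 0, 0, 0],
    [0, 0, 0, 0, 0, 0],
    [0, 0, 0, 0, 0, 0],
    [0, 0, 0, 0, 0, 0],
    [0, 0, 0, 0, 0, 0],
    [0, 0, 0, 0, 0, 0]
  ],
  "aperture": 15,
  "force": 10
}}

```text
clock: 8.05
tool_pos: [452.2, 33.6, 142.9]
tool_rot: [3.141, 0.0, -0.253]
contact_force: [0.4, -5.8, 3.3]
opening: 23.7
grasp_force: 10.0
```

```bash
python3 go.py 451.7 33.5 144 -0.2525
```

```text
pos [452.2  33.6 142.9] shift [-0.4  0.3 -1.1] turn [ 0.001  0.    -0.001] dist 1 q [-0.18  0.57 -0.02  2.34  0.06  0.23 -2.08]
```

In the tool's units: -128 mm is -0.128, -116 mm is -0.116.

>>> {"op": "nudge_tcp", "data": {
  "rows": [
    [0.001, 0, -0.016, 0, 0, 0],
    [0.004, 0, -0.036, 0, 0, 0],
    [0.009, 0, -0.055, 0, 0, 0],
    [0.016, 0, -0.071, 0, 0, 0],
    [0.025, 0, -0.087, 0, 0, 0],
    [0.036, 0, -0.102, 0, 0, 0],
    [0.049, 0, -0.116, 0, 0, 0],
    [0.062, 0, -0.128, 0, 0, 0]
  ]
}}

```text
clock: 8.85
tool_pos: [511.8, 17.8, 271.2]
tool_rot: [3.14, 0.001, -0.253]
contact_force: [1.1, -5.5, -3.0]
opening: 24.3
grasp_force: 10.0
```

>>> {"op": "nudge_tcp", "data": {
  "rows": [
    [0.008, 0, -0.006, 0, 0, 0],
    [0.013, 0, -0.01, 0, 0, 0],
    [0.013, 0, -0.01, 0, 0, 0]
  ]
}}

```text
clock: 9.15
tool_pos: [525.2, 14.2, 281.1]
tool_rot: [3.14, -0.0, -0.254]
contact_force: [-1.1, -5.7, 0.9]
opening: 24.1
grasp_force: 10.0
```

Run:
```python
from h import *
im,d=r.grab_frame("side"); cv2.imwrite("pics/s2.png",cv2.resize(im[100:300,200:460,::-1],None,fx=2.5,fy=2.5))
```

```text
(no output)
```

View pics/s2.png

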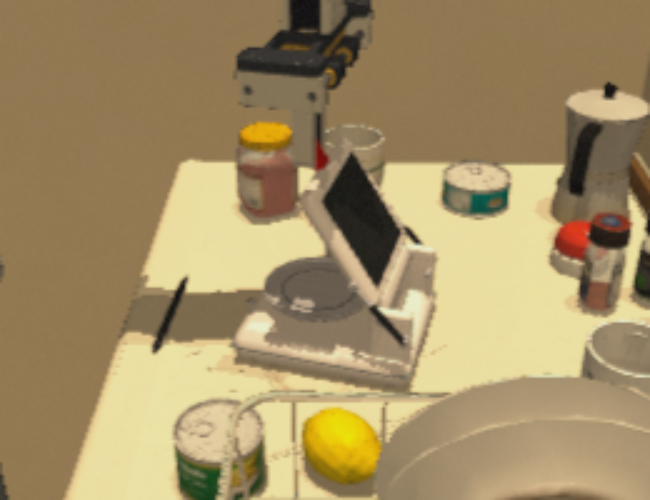

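Crop: the dial is up about 1 rad (beyond the dead point), tab in the fingers at (320,155). Release and back off.

>>> {"op": "nudge_tcp", "data": {
  "rows": [
    [0, 0, 0, 0, 0, 0],
    [0, 0, 0, 0, 0, 0],
    [0, 0, 0, 0, 0, 0],
    [0, 0, 0, 0, 0, 0]
  ],
  "aperture": 80
}}

```text
clock: 9.6
tool_pos: [524.9, 16.1, 280.7]
tool_rot: [-3.141, 0.0, -0.252]
contact_force: [-0.3, 0.1, -1.3]
opening: 51.3
grasp_force: 0.0
```

>>> {"op": "nudge_tcp", "data": {
  "rows": [
    [-0.02, 0, -0.005, 0, 0, 0],
    [-0.05, 0, -0.01, 0, 0, 0],
    [-0.05, 0, -0.05, 0, 0, 0],
    [-0.05, 0, -0.05, 0, 0, 0]
  ],
  "aperture": 93
}}

```text
clock: 10.0
tool_pos: [477.3, 28.8, 334.2]
tool_rot: [-3.139, -0.005, -0.251]
contact_force: [1.6, 0.8, -0.3]
opening: 83.2
grasp_force: 0.0
```

Run:
```python
from h import *
Q=[]
for n in("scene","side"):
    im,d=r.grab_frame(n); W=cloud(n,im,d); H=hsv(im)
    m=((H[...,0]<6)|(H[...,0]>174))&(H[...,1]>170)&(W[...,2]>150)&(W[...,2]<260)
    p=W[m]; print(n,len(p),np.round(p.mean(0)) if len(p) else "")
    p=W[np.isfinite(W[...,0])]; p=p[(np.hypot(p[:,0]-463,p[:,1]-272)<50)&(p[:,2]>102)&(p[:,2]<116)]
    if len(p)>10: print("jar",len(p),cv2.minEnclosingCircle(np.float32(p[:,:2])),np.percentile(p[:,2],95))
    p=W[np.isfinite(W[...,0])]; p=p[(np.hypot(p[:,0]-535,p[:,1]-12)<75)&(p[:,2]>45)&(p[:,2]<62)]; print("pan",len(p),np.round(np.median(p,0)),cv2.minEnclosingCircle(np.float32(p[p[:,2]>50][:,:2])))
```

```bash
python3 go.py 463 272 300 -0.2525
```

```text
scene 10 [634. -21. 221.]
jar 669 ((461.00201416015625, 273.3940124511719), 34.21438217163086) 111.25972121297087
pan 1023 [531.  11.  55.] ((531.6815795898438, 11.94881820678711), 57.020050048828125)
side 71 [642. -27. 233.]
jar 191 ((465.9536437988281, 271.5112609863281), 34.35337448120117) 110.5524265572395
pan 901 [535.  11.  54.] ((535.0638427734375, 12.473544120788574), 57.54732894897461)
pos [477.   28.5 331.4] shift [ -74.3 -232.3   31.5] turn [-0.001 -0.002  0.001] dist 246 q [-0.14  0.27 -0.05  2.12  0.02  0.76 -2.03]
```

Dial stays up (tab at z≈233 as expected); pan centre ≈ (534,12). On to the jar.

In the tool's units: -232 mm is -0.232, -228 mm is -0.228.

>>> {"op": "nudge_tcp", "data": {
  "rows": [
    [-0.014, -0.045, 0, 0, 0, 0],
    [-0.029, -0.09, 0, 0, 0, 0],
    [-0.044, -0.135, 0, 0, 0, 0],
    [-0.059, -0.18, 0, 0, 0, 0],
    [-0.074, -0.228, 0.01, 0, 0, 0],
    [-0.074, -0.232, 0.02, 0, 0, 0],
    [-0.074, -0.232, 0.02, 0, 0, 0],
    [-0.074, -0.232, 0.02, 0, 0, 0]
  ],
  "aperture": 93
}}

```text
clock: 10.9
tool_pos: [462.8, 270.0, 309.7]
tool_rot: [3.139, 0.001, -0.253]
contact_force: [0.2, -0.2, 0.5]
opening: 93.0
grasp_force: 0.0
```

Run:
```python
from h import *
im,d=r.grab_frame("wrist"); W=cloud("wrist",im,d)
p=W[np.isfinite(W[...,0])]; p=p[(np.hypot(p[:,0]-463,p[:,1]-272)<50)&(p[:,2]>104)&(p[:,2]<116)]
print("jar",len(p),cv2.minEnclosingCircle(np.float32(p[:,:2])),np.percentile(p[:,2],95),p.min(0),p.max(0))
p=W[np.isfinite(W[...,0])];p=p[(np.hypot(p[:,0]-535,p[:,1]-12)<75)&(p[:,2]>50)&(p[:,2]<60)];print(len(p),cv2.minEnclosingCircle(np.float32(p[:,:2])) if len(p) else '')
p=W[np.isfinite(W[...,0])];p=p[(np.hypot(p[:,0]-560,p[:,1]-155)<40)&(p[:,2]>86)];print('mill',len(p),p.mean(0))
```

```bash
python3 go.py 463.5 272.5 145 -0.2525
```

```text
jar 4127 ((464.3184509277344, 273.83984375), 33.07163619995117) 110.68392334448065 [432.50894742 241.48950728 104.055772  ] [496.85261508 306.54292928 111.97000362]
10629 ((533.85546875, 12.304737091064453), 56.763370513916016)
mill 638 [559.15619158 157.83365834  87.78032014]
pos [463.1 269.7 310.3] shift [ -0.2  -3.1 165.3] turn [ 0.002  0.001 -0.002] dist 165 q [-0.55  0.37 -0.12  2.02  0.06  0.76 -2.52]
```

In the tool's units: 165 mm is 0.165, 160 mm is 0.16.

>>> {"op": "nudge_tcp", "data": {
  "rows": [
    [0, -0.004, 0.02, 0, 0, 0],
    [0.0005, -0.004, 0.06, 0, 0, 0],
    [0.0005, -0.004, 0.105, 0, 0, 0],
    [0.0005, -0.004, 0.14, 0, 0, 0],
    [0.0005, -0.004, 0.16, 0, 0, 0],
    [0.0005, -0.004, 0.165, 0, 0, 0],
    [0.0005, -0.004, 0.165, 0, 0, 0]
  ]
}}

```text
clock: 11.65
tool_pos: [464.7, 274.0, 145.7]
tool_rot: [3.141, 0.0, -0.254]
contact_force: [0.8, 0.0, 1.0]
opening: 92.9
grasp_force: 0.0
```

```bash
python3 go.py 464.3 273.5 145 -0.2525
```

```text
pos [464.7 274.  145.7] shift [-0.2  0.6  0.7] turn [ 0.001  0.    -0.001] dist 1 q [-0.59  0.61 -0.06  2.15  0.1   0.38 -2.56]
```

>>> {"op": "nudge_tcp", "data": {
  "rows": [
    [0, 0, 0, 0, 0, 0],
    [0, 0, 0, 0, 0, 0],
    [0, 0, 0, 0, 0, 0],
    [0, 0, 0, 0, 0, 0],
    [0, 0, 0, 0, 0, 0]
  ],
  "aperture": 55,
  "force": 28
}}

```text
clock: 12.15
tool_pos: [464.6, 274.3, 147.0]
tool_rot: [-3.142, -0.001, -0.253]
contact_force: [-1.8, -4.4, 7.7]
opening: 80.9
grasp_force: 28.0
```

```bash
python3 go.py 464.3 273.5 145 -0.2525
```

```text
pos [464.6 274.3 147. ] shift [-0.   0.9  2. ] turn [-0.    -0.001 -0.   ] dist 2 q [-0.6   0.61 -0.06  2.15  0.1   0.39 -2.56]
```

>>> {"op": "nudge_tcp", "data": {
  "rows": [
    [0, 0, 0, 0, 0, 0],
    [0, 0, 0, 0, 0, 0],
    [0, 0, 0, 0, 0, 0]
  ]
}}

```text
clock: 12.45
tool_pos: [464.5, 274.3, 147.0]
tool_rot: [3.142, -0.001, -0.253]
contact_force: [-0.6, -5.1, 7.6]
opening: 81.1
grasp_force: 28.0
```

Run:
```python
from h import *
im,d=r.grab_frame("wrist"); a=im[:,:,::-1]; im,d=r.grab_frame("side"); b=cv2.resize(im[110:230,240:440,::-1],(640,384))
cv2.imwrite("pics/j3.png",cv2.resize(np.vstack([a,b]),(490,600)))
```

```text
(no output)
```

View pics/j3.png

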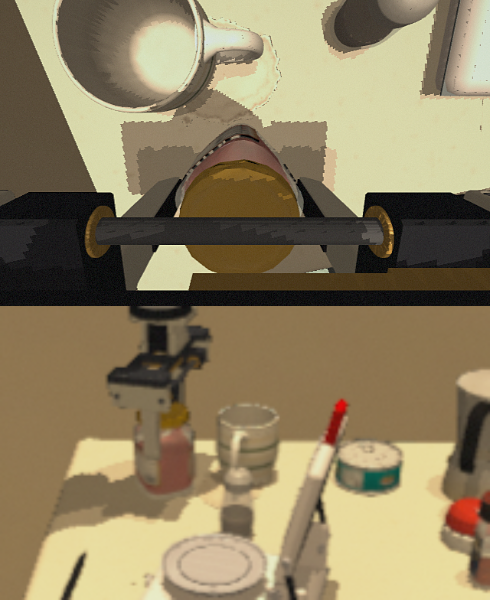

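Wrist half: jar centred between the fingers, but its body shows a corner at (240,127), so it isn't round; side half: jar upright. Opening of 81 suggests the fingers are on corners. Checking the body's outline.

>>> {"op": "nudge_tcp", "data": {
  "rows": [
    [0, 0, 0, 0, 0, 0],
    [0, 0, 0, 0, 0, 0],
    [0, 0, 0, 0, 0, 0]
  ],
  "aperture": 93
}}

```text
clock: 12.85
tool_pos: [464.4, 275.5, 146.1]
tool_rot: [-3.141, -0.001, -0.252]
contact_force: [-0.6, -0.1, -0.8]
opening: 92.6
grasp_force: 0.0
```

>>> {"op": "nudge_tcp", "data": {
  "rows": [
    [0, 0, -0.05, 0, 0, 0],
    [0, 0, -0.1, 0, 0, 0],
    [0, 0, -0.15, 0, 0, 0],
    [0, 0, -0.165, 0, 0, 0],
    [0, 0, -0.165, 0, 0, 0]
  ]
}}

```text
clock: 13.35
tool_pos: [465.0, 275.8, 313.7]
tool_rot: [-3.137, -0.004, -0.252]
contact_force: [-0.2, -0.1, -1.4]
opening: 93.1
grasp_force: 0.0
```

Run:
```python
from h import *
Q=[]
for n in("scene","side","wrist"):
    im,d=r.grab_frame(n); W=cloud(n,im,d); p=W[np.isfinite(W[...,0])]
    l=p[(np.hypot(p[:,0]-464,p[:,1]-273)<50)&(p[:,2]>105)&(p[:,2]<116)]; print(n,"lid",cv2.minEnclosingCircle(np.float32(l[:,:2])))
    p=p[(np.hypot(p[:,0]-464,p[:,1]-273)<54)&(p[:,2]>15)&(p[:,2]<96)]; Q.append(p); print(len(p),cv2.minAreaRect(np.float32(p[:,:2])))
q=np.vstack(Q)[:,:2]; v=q-[464,273]; a=np.degrees(np.arctan2(v[:,1],v[:,0])); rr=np.hypot(*v.T)
for t in range(-180,180,15):
    k=(a>=t)&(a<t+15)
    if k.sum()>8: print(t+7,k.sum(),np.round(np.percentile(rr[k],[50,90,97])))
```

```text
scene lid ((462.12091064453125, 273.0209655761719), 33.84339904785156)
1087 ((446.22802734375, 276.72857666015625), (82.435546875, 52.848201751708984), 77.50359344482422)
side lid ((464.67901611328125, 273.36578369140625), 34.17160415649414)
597 ((464.30487060546875, 254.7483367919922), (48.152137756347656, 79.1573715209961), 86.1014175415039)
wrist lid ((463.51123046875, 275.1046142578125), 32.77095413208008)
1056 ((476.7308349609375, 270.94793701171875), (80.87223815917969, 54.96947479248047), 72.7931900024414)
-173 138 [38. 40. 40.]
-158 114 [36. 38. 38.]
-143 126 [37. 38. 39.]
-128 131 [38. 40. 41.]
-113 155 [38. 41. 42.]
-98 141 [37. 40. 41.]
-83 116 [34. 38. 40.]
-68 104 [33. 36. 37.]
-53 109 [33. 37. 38.]
-38 156 [35. 38. 40.]
-23 202 [38. 41. 42.]
-8 160 [38. 40. 40.]
7 106 [36. 38. 39.]
22 74 [35. 36. 36.]
37 61 [36. 37. 37.]
52 72 [38. 40. 40.]
67 72 [39. 42. 42.]
82 77 [39. 41. 42.]
97 62 [38. 39. 40.]
112 69 [36. 37. 38.]
127 87 [37. 38. 38.]
142 106 [39. 41. 42.]
157 145 [42. 43. 44.]
172 157 [41. 43. 44.]
```

Body is a rounded square: radius minima (flats) at about 30°, 118°, -60°, -150°. So the gripper must be turned to close along ~118° (yaw ≈ +28°).

Run:
```python
import numpy as np
r90=[40,38,38,40,41,40,38,36,37,38,41,40,38,36,37,40,42,41,39,37,38,41,43,43]
a=np.radians(np.arange(-172.5,180,15)); print("corner deg",np.degrees(np.angle(np.sum(np.array(r90)*np.exp(4j*a)))/4))
```

```bash
python3 go.py 463.5 274 145 0.489
```

```text
corner deg -18.343206452029232
pos [463.8 274.9 309.7] shift [1.000e-01 8.000e-01 1.647e+02] turn [ 0.001  0.001 -0.741] dist 165 q [-0.57  0.37 -0.1   2.01  0.05  0.76 -2.52]
```

In the tool's units: 165 mm is 0.165, 150 mm is 0.15, -0.718 rad is -0.359.

>>> {"op": "nudge_tcp", "data": {
  "rows": [
    [0, 0, 0, 0, 0, -0.075],
    [0, 0.0005, 0, 0, 0, -0.15],
    [0, 0.001, 0.02, 0, 0, -0.225],
    [0, 0.001, 0.05, 0, 0, -0.3],
    [0, 0.001, 0.08, 0, 0, -0.359],
    [0, 0.001, 0.12, 0, 0, -0.359],
    [0, 0.001, 0.15, 0, 0, -0.359],
    [0, 0.001, 0.165, 0, 0, -0.359]
  ]
}}

```text
clock: 14.3
tool_pos: [462.3, 273.2, 141.5]
tool_rot: [3.141, 0.006, 0.466]
contact_force: [0.3, 0.5, 0.8]
opening: 93.1
grasp_force: 0.0
```

>>> {"op": "nudge_tcp", "data": {
  "rows": [
    [0, 0, 0, 0, 0, 0]
  ]
}}

```text
clock: 14.4
tool_pos: [462.3, 273.4, 142.1]
tool_rot: [3.141, 0.007, 0.467]
contact_force: [-0.7, 0.1, -0.1]
opening: 93.1
grasp_force: 0.0
```

```bash
python3 go.py 463.5 274 145 0.466
```

```text
pos [462.3 273.4 142.1] shift [ 1.4 -0.  -2.9] turn [0.001 0.007 0.001] dist 3 q [-0.51  0.63 -0.19  2.14  0.29  0.4  -2.03]
```

In the tool's units: -3 mm is -0.003, 1 mm is 0.001, 0.006 rad is 0.003.

>>> {"op": "nudge_tcp", "data": {
  "rows": [
    [0.001, 0, -0.003, 0, 0.003, 0],
    [0.001, 0, -0.003, 0, 0.003, 0],
    [0.001, 0, -0.003, 0, 0.003, 0],
    [0.001, 0, -0.003, 0, 0.003, 0],
    [0.001, 0, -0.003, 0, 0.003, 0],
    [0.001, 0, -0.003, 0, 0.003, 0]
  ],
  "aperture": 50,
  "force": 28
}}

```text
clock: 15.0
tool_pos: [465.2, 275.0, 149.6]
tool_rot: [-3.141, -0.008, 0.466]
contact_force: [-0.5, 1.1, 7.2]
opening: 67.3
grasp_force: 28.0
```

>>> {"op": "nudge_tcp", "data": {
  "rows": [
    [0, 0, 0, 0, 0, 0],
    [0, 0, 0, 0, 0, 0]
  ]
}}

```text
clock: 15.2
tool_pos: [465.2, 275.0, 149.6]
tool_rot: [-3.141, -0.008, 0.466]
contact_force: [-0.6, 0.7, 7.7]
opening: 67.5
grasp_force: 28.0
```

In the tool's units: -140 mm is -0.14, -125 mm is -0.125.

>>> {"op": "nudge_tcp", "data": {
  "rows": [
    [0, 0, -0.01, 0, 0, 0],
    [0, 0, -0.04, 0, 0, 0],
    [0, 0, -0.085, 0, 0, 0],
    [0, 0, -0.125, 0, 0, 0],
    [0, 0, -0.14, 0, 0, 0],
    [0, 0, -0.14, 0, 0, 0]
  ],
  "force": 32
}}

```text
clock: 15.8
tool_pos: [464.6, 274.3, 291.4]
tool_rot: [-3.141, -0.01, 0.465]
contact_force: [-0.7, 0.3, -4.0]
opening: 67.6
grasp_force: 32.0
```

>>> {"op": "nudge_tcp", "data": {
  "rows": [
    [0, 0, 0, 0, 0, 0]
  ]
}}

```text
clock: 15.9
tool_pos: [463.8, 273.6, 288.4]
tool_rot: [3.141, -0.005, 0.466]
contact_force: [0.1, -0.4, -4.4]
opening: 67.8
grasp_force: 32.0
```

```bash
python3 go.py 534 12.2 280 -0.2525;  python3 - <<'E'
from h import *
im,d=r.grab_frame("side"); W=cloud("side",im,d); H=hsv(im); s=r.state()["tool_pos"]; print(s)
m=(H[...,0]>12)&(H[...,0]<30)&(H[...,1]>190)&(H[...,2]>70)&(np.hypot(W[...,0]-s[0],W[...,1]-s[1])<45)&(W[...,2]>150)
p=W[m]; print(len(p),np.round(p.max(0)),np.round(p.min(0)))
E
```

```text
pos [463.8 273.6 288.4] shift [-54.6 265.1   8.2] turn [-0.002 -0.005  0.718] dist 271 q [-0.42  0.41 -0.3   2.03  0.18  0.72 -1.93]
[463.58593988 273.57520222 287.72776069]
99 [468. 304. 317.] [433. 236. 238.]
```

In the tool's units: 265 mm is 0.265, 260 mm is 0.26, 0.718 rad is 0.359.

>>> {"op": "nudge_tcp", "data": {
  "rows": [
    [-0.004, 0.02, 0, 0, 0, 0],
    [-0.013, 0.06, 0, 0, 0, 0.065],
    [-0.022, 0.105, 0, 0, 0, 0.135],
    [-0.031, 0.15, 0, 0, 0, 0.2],
    [-0.04, 0.195, 0, 0, 0, 0.27],
    [-0.048, 0.235, 0, 0, 0, 0.33],
    [-0.055, 0.26, 0, 0, 0, 0.3575],
    [-0.055, 0.265, 0, 0, 0, 0.359]
  ]
}}

```text
clock: 16.75
tool_pos: [533.6, 8.8, 286.6]
tool_rot: [-3.141, -0.002, -0.259]
contact_force: [-0.1, -0.0, -4.8]
opening: 67.8
grasp_force: 32.0
```

>>> {"op": "nudge_tcp", "data": {
  "rows": [
    [0, 0, 0, 0, 0, 0],
    [0, 0, 0, 0, 0, 0]
  ]
}}

```text
clock: 16.95
tool_pos: [533.5, 13.9, 287.4]
tool_rot: [-3.138, -0.002, -0.25]
contact_force: [0.5, 0.1, -4.3]
opening: 67.0
grasp_force: 32.0
```

```bash
python3 go.py 534 12.2 206 -0.2525;  python3 - <<'E'
from h import *
s=r.state()["tool_pos"]
for n in ("wrist","side","scene"):
    im,d=r.grab_frame(n); W=cloud(n,im,d); H=hsv(im)
    p=W[np.isfinite(W[...,0])]; b=s[2]-149.6
    l=p[(np.hypot(p[:,0]-s[0],p[:,1]-s[1])<37)&(p[:,2]>b+104)&(p[:,2]<b+114)]
    if len(l)>10: print(n,len(l),cv2.minEnclosingCircle(np.float32(l[:,:2])),np.round(l.min(0)),np.round(l.max(0)))
    q=p[(np.hypot(p[:,0]-534,p[:,1]-12)<65)&(p[:,2]>48)&(p[:,2]<62)]
    if len(q)>10: print("pan",len(q),cv2.minEnclosingCircle(np.float32(q[:,:2])))
    cv2.imwrite(f"pics/p_{n}.png",im[:,:,::-1])
E
```

```text
pos [533.5  13.9 287.4] shift [ 0.7  1.9 81.4] turn [-0.004 -0.002  0.002] dist 81 q [-0.07  0.39 -0.08  2.05  0.04  0.7  -2.  ]
wrist 12690 ((535.8197631835938, 13.36863899230957), 36.49367141723633) [500. -23. 242.] [566.  48. 252.]
pan 3821 ((535.7655029296875, 12.39877986907959), 55.396461486816406)
side 164 ((533.3153686523438, 15.956875801086426), 35.00625991821289) [502. -19. 242.] [565.  46. 250.]
pan 901 ((535.2489013671875, 11.769524574279785), 56.95079803466797)
scene 438 ((531.3002319335938, 13.589879035949707), 35.661354064941406) [497. -22. 242.] [562.  49. 251.]
pan 1026 ((531.545166015625, 10.390342712402344), 56.47725296020508)
```

In the tool's units: 77 mm is 0.077, 2.5 mm is 0.0025.

>>> {"op": "nudge_tcp", "data": {
  "rows": [
    [0.001, 0.002, 0.01, 0, 0, 0],
    [0.001, 0.0025, 0.03, 0, 0, 0],
    [0.001, 0.0025, 0.05, 0, 0, 0],
    [0.001, 0.0025, 0.065, 0, 0, 0],
    [0.001, 0.0025, 0.074, 0, 0, 0],
    [0.001, 0.0025, 0.077, 0, 0, 0],
    [0.001, 0.0025, 0.077, 0, 0, 0]
  ]
}}

```text
clock: 17.8
tool_pos: [534.8, 10.4, 211.1]
tool_rot: [-3.138, -0.004, -0.252]
contact_force: [0.2, -0.4, -3.8]
opening: 67.7
grasp_force: 32.0
```

>>> {"op": "nudge_tcp", "data": {
  "rows": [
    [0, 0, 0, 0, 0, 0],
    [0, 0, 0, 0, 0, 0]
  ]
}}

```text
clock: 18.0
tool_pos: [535.1, 10.3, 212.0]
tool_rot: [-3.137, -0.006, -0.252]
contact_force: [0.4, 0.2, -3.6]
opening: 67.9
grasp_force: 32.0
```

```bash
python3 go.py 535 11.5 199.6 -0.2525
```

```text
pos [535.1  10.3 212. ] shift [-0.5 -1.  12.4] turn [-0.004 -0.006  0.   ] dist 12 q [-0.08  0.5  -0.07  2.12  0.06  0.52 -2.01]
```

The manual's scale: shifts go in shares of 1000 mm and turns go in shares of 2 rad. Converting my numbers, 8 mm is 0.008, 6 mm is 0.006, -0.005 rad is -0.0025.

>>> {"op": "nudge_tcp", "data": {
  "rows": [
    [0, -0.001, 0.002, -0.0015, -0.0025, 0],
    [0, -0.001, 0.004, -0.0015, -0.0025, 0],
    [0, -0.001, 0.006, -0.0015, -0.0025, 0],
    [0, -0.001, 0.008, -0.0015, -0.0025, 0],
    [0, -0.001, 0.008, -0.0015, -0.0025, 0],
    [0, -0.001, 0.008, -0.0015, -0.0025, 0]
  ]
}}

```text
clock: 18.6
tool_pos: [535.1, 11.3, 203.3]
tool_rot: [-3.141, 0.001, -0.252]
contact_force: [-0.6, 0.2, -3.4]
opening: 67.9
grasp_force: 32.0
```

>>> {"op": "nudge_tcp", "data": {
  "rows": [
    [0, 0, 0.0015, 0, 0, 0],
    [0, 0, 0.003, 0, 0, 0],
    [0, 0, 0.003, 0, 0, 0],
    [0, 0, 0.003, 0, 0, 0]
  ]
}}

```text
clock: 19.0
tool_pos: [535.1, 11.3, 200.4]
tool_rot: [-3.141, 0.001, -0.252]
contact_force: [-0.6, -0.3, -2.5]
opening: 67.6
grasp_force: 32.0
```

>>> {"op": "nudge_tcp", "data": {
  "rows": [
    [0, 0, 0.001, 0, 0, 0],
    [0, 0, 0.002, 0, 0, 0],
    [0, 0, 0.002, 0, 0, 0],
    [0, 0, 0.002, 0, 0, 0]
  ]
}}

```text
clock: 19.4
tool_pos: [535.1, 11.3, 198.4]
tool_rot: [-3.141, 0.0, -0.252]
contact_force: [0.2, -0.3, -1.5]
opening: 67.7
grasp_force: 32.0
```

```bash
python3 go.py 535 11.5 199.6 -0.2525
```

```text
pos [535.1  11.3 198.4] shift [-0.1 -0.1 -1.2] turn [-0.001  0.     0.   ] dist 1 q [-0.08  0.52 -0.07  2.12  0.07  0.5  -2.02]
```

In the tool's units: 3 mm is 0.003, 2 mm is 0.002.

>>> {"op": "nudge_tcp", "data": {
  "rows": [
    [0, 0, 0.001, 0, 0, 0],
    [0, 0, 0.002, 0, 0, 0],
    [0, 0, 0.003, 0, 0, 0],
    [0, 0, 0.003, 0, 0, 0],
    [0, 0, 0.003, 0, 0, 0]
  ]
}}

```text
clock: 19.9
tool_pos: [535.1, 11.3, 195.4]
tool_rot: [-3.141, 0.001, -0.252]
contact_force: [-1.3, 0.5, -0.3]
opening: 67.7
grasp_force: 32.0
```

>>> {"op": "nudge_tcp", "data": {
  "rows": [
    [0, 0, 0, 0, 0, 0],
    [0, 0, 0, 0, 0, 0],
    [0, 0, 0, 0, 0, 0],
    [0, 0, 0, 0, 0, 0]
  ],
  "aperture": 93
}}

```text
clock: 20.3
tool_pos: [535.2, 11.3, 195.4]
tool_rot: [-3.141, 0.0, -0.252]
contact_force: [1.0, 0.3, -0.2]
opening: 91.5
grasp_force: 0.0
```

>>> {"op": "nudge_tcp", "data": {
  "rows": [
    [0, 0, -0.02, 0, 0, 0],
    [0, 0, -0.06, 0, 0, 0],
    [0, 0, -0.11, 0, 0, 0],
    [-0.03, 0, -0.15, 0, 0, 0],
    [-0.03, 0, -0.15, 0, 0, 0],
    [-0.03, 0, -0.15, 0, 0, 0]
  ]
}}

```text
clock: 20.9
tool_pos: [506.0, 18.7, 346.3]
tool_rot: [-3.14, -0.002, -0.252]
contact_force: [-0.5, -0.2, -0.4]
opening: 93.1
grasp_force: 0.0
```

>>> {"op": "nudge_tcp", "data": {
  "rows": [
    [0, 0, 0, 0, 0, 0],
    [0, 0, 0, 0, 0, 0],
    [0, 0, 0, 0, 0, 0],
    [0, 0, 0, 0, 0, 0]
  ]
}}

```text
clock: 21.3
tool_pos: [506.2, 18.5, 344.5]
tool_rot: [-3.141, 0.002, -0.252]
contact_force: [0.0, 0.3, -0.3]
opening: 93.2
grasp_force: 0.0
```

Run:
```python
from h import *
for n in ("wrist","side","scene"):
    im,d=r.grab_frame(n); W=cloud(n,im,d)
    p=W[np.isfinite(W[...,0])]
    l=p[(np.hypot(p[:,0]-535,p[:,1]-12)<45)&(p[:,2]>150)&(p[:,2]<175)]
    if len(l)>10: print(n,len(l),cv2.minEnclosingCircle(np.float32(l[:,:2])),"top",np.median(l[:,2]))
    q=p[(np.hypot(p[:,0]-534,p[:,1]-12)<65)&(p[:,2]>38)&(p[:,2]<58)]
    if len(q)>10: print("pan",len(q),cv2.minEnclosingCircle(np.float32(q[:,:2])))
    if n=="side": a=cv2.resize(im[110:260,240:440,::-1],(533,400))
    if n=="wrist": b=im[:,:,::-1]
cv2.imwrite("pics/end.png",cv2.resize(np.hstack([a,b]),(800,273)))
```

```text
wrist 4747 ((533.6939086914062, 13.286827087402344), 32.83671951293945) top 155.11995160729126
pan 2227 ((533.826171875, 12.657476425170898), 55.81868362426758)
side 325 ((535.2454833984375, 11.637141227722168), 34.215450286865234) top 154.96255708653413
pan 463 ((535.2264404296875, 10.847542762756348), 55.94520950317383)
scene 407 ((529.4281616210938, 11.66015625), 32.95987319946289) top 155.5624457041422
pan 472 ((530.8760986328125, 10.991981506347656), 56.30126190185547)
```

View pics/end.png

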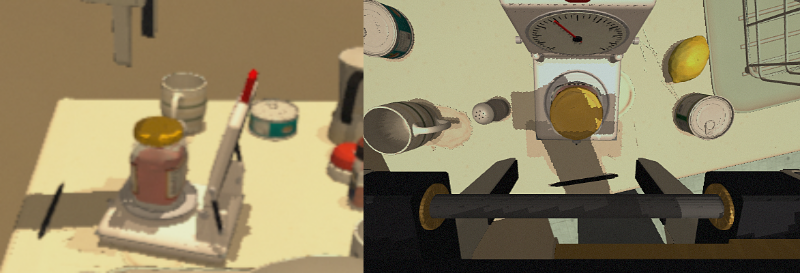

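The picture shows the jar upright in the middle of the pan (lid at 577,110), the dial up with its needle turned, and the shaker standing at (490,110). The jar is within about 1 mm of the pan's centre and the pan is down about 9 mm.

```bash
python3 -c "
from workcell import r
print(r.job_done())"
```

```text
the job is handed in; nothing more can be done
None
```

I handed the job in at about 21 s; no verdict came back, but the last pictures show the jar upright within about 2 mm of the pan's centre and let go, the pan down about 9 mm with the needle turned, the dial up by itself and the shaker upright on the worktop.

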